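# Set the length stop of the glass-rod cutter and butt the rod against it

## Robot

A 6-joint arm with a two-finger parallel gripper is mounted at the origin on the work surface. World frame = base frame: x ahead of the robot, y to its left, z up, the work surface at z = 0. Lengths are in mm, angles in rad, forces in N, time in s.
With the tool pointing down it reaches from about 350 to 875 mm from the base axis. Payload 4.2 kg.
Tool frame: the origin (TCP) lies midway between the tips of the shut fingers; the grasp point (between the pads) lies 19 mm behind it (arm.grip_depth is the distance from the TCP to the grasp point, in mm); z points along the fingers, x is the direction in which the jaws open and shut, and the axes are right-handed (so a half turn about z gives the same grasp; the last joint's range is limited). The gripper opens to 85 mm and grips with 20 to 120 N. Pads are 22 mm wide; open, the fingers measure 114 mm over their backs; the gripper's body (76 mm by 85 mm) begins 54 mm behind the grasp point. The pads swing forward as they close: fully open they stand 13 mm farther back than shut.
Start: joints at [-0.935, 0.385, 0.008, 0, -1.194, -0.259], TCP at [229.98, -581.127, 231.312] pointing down, gripper open.
Joint ranges: [-3.14, 3.14], [-1.21, 2.06], [-1.07, 1.41], [-3.16, 2.05], [-2.99, -0.16], [-3.1, 3.1]. Speed limits (rad/s): [2.79, 2.79, 3.14, 3.14, 3.14, 3.14].

## Interface

Orientations are given as a unit quaternion [x, y, z, w].
In Python, from bench import arm, eyes, find_in, silhouettes gives the robot as it stands. The module is installed in compiled form; this text tells all that it offers.
- The arm moves only by the tool play_rows, never from a script. Its arguments are lists of equal length, an entry for each row: "offset": the shift along the world's x, y, z in mm, a list of three; "turn": the turn about the world's z in rad. In form: {"offset": [[x, y, z], ...], "turn": [turn, ...]}. A call has 1 to 12 rows; each row shifts and turns the pose as measured when the row begins; what a row does not reach is not made up. A row lasts 1/10 s, in which the tool goes at most 50 mm and 8.59 degrees, less where a joint would pass 70% of its speed; a pose out of reach is approached as far as the arm can. A call is refused whole if a number of a shift passes 50 or a number of a turn 0.15, either way. A call with a gripper value outside its range is refused whole. "grip" is the gripper's target within -1 to 1 (fully open at 1, half-way at 0, shut at -1), set as the call begins (left out, the last holds). The fingers move at their own pace and stop on an object; the grip force is fixed at half the most. Time passes only in rows, so rows that do not move let the fingers close. It gives the time, the measured TCP pose, the force and the opening at its end, in the units of the state.
- arm.read_state(): the state, without advancing time (a new reading comes with each control period).
- eyes.get_image(name): name is "side" or "top" or "wrist"; returns (picture, depth): 384x512x3 uint8, red, green, blue; 384x512 float32, mm along the optical axis (not along the pixel's ray), 0 where there is no reading.
- eyes.camera_params(name): a dict with "camera_matrix" (3x3 intrinsics, pixels), "camera_from_world" (4x4, takes a point from world to camera coordinates). Camera axes: x right, y down, z forward; pixel columns grow to the right and rows downward; lengths in mm; the calibration is good to about 2 mm. A picture is of the moment at which its call begins: read the wrist's pose just before it. camera_params takes no time and is no camera call; for the wrist camera it gives the pose at the moment of the call.
- arm.job_done(): hands the job in, once; it reports no verdict.
Trained networks look in the newest picture that a camera, given by its name, has taken for a name from the list of things; names that differ only in an ending like _2 or _b are one class to them, and where a whole thing is asked for, a point or a joint stands for the part that bears it (a point fixed in the world has none). Each returns a list of dicts, best first, with "score" (0 to 1); they miss things now and then, are a little off and sometimes report something else, mostly with a low value. They report only what shows in the picture. A call takes as long as a camera call. They do not tell look-alikes from the thing itself.
- find_in(camera, query): "bbox" ([centre column, centre row, width, height] in pixels, round what is visible of it).
- silhouettes(camera, query): "mask" (384x512 bool, what is visible of it) and "bbox" ([centre column, centre row, width, height] in pixels, round what is visible of it).
The state is a dict: "clock": time; "joints": joint angles; "joint_vel": joint speeds; "joint_efforts": joint torques, N m; "position": TCP position; "ee_rot": TCP orientation; "contact_force": force on the tool from outside, world axes, zero at the start; "wrist_torque": the same for the moment, N m; "gripper_width": finger opening in mm.
Only numpy, scipy, OpenCV 4.12 (cv2) and the standard library are available. Lean on these libraries where they do the work, as an engineer would, in place of code of your own. Each camera call takes 0.05 s, during which the arm holds its last target. There are 200 camera calls.

## Task

Set the rod cutter up for the middle length: push its sliding stop along the index strip until the plunger drops into the middle of the three notches. Then push the rod lying in the vee bed by its tail end, along the bed, until its front end rests against the stop, leaving the stop clicked in its notch. Only push with the fingertips or the outside of the fingers: do not take hold of the stop or the rod, do not lift the rod, and leave the tools lying around the cutter where they are.

Things in the scene. Friction and masses are not known exactly. Their poses are not given: they have to be found in the camera images.
- jig: Bench cutter for glass rod, fixed to the bench: base plate 125 x 350 x 10 mm (local x -60..65, y -225..125 mm). Origin at bench level, z up. Its y axis runs along vee bed and index strip, from the stop towards the scoring head and the rod's tail; at yaw 0 y is the robot's left, x points away from the robot. Highest part: the stop's plunger knob, 89 mm.
- bed (a point): Point on the bottom line of the aluminium 90 degree vee bed, on the jig's x = -20, y = 0, 30 mm above the bench. The bed runs along jig y from -200 to +125 mm; its wall tops are 41 mm above the bench. It is cut away for 8 mm either side of the scoring wheel.
- head (a point): Top of the scoring head's arm over the rod, 71 mm above the bench, at jig x = -20, y = 58 mm. The head (rear post, arm, small wheel, black grip bar; y 45..71 mm, x -54..55 mm, up to 76 mm high) bridges the bed, the wheel clearing the rod by 2 mm. It is fixed and not used here.
- notch_mid (a point): Centre of the middle notch in the index strip, at the strip's top, 34 mm above the bench (jig x = 30, y = -90 mm). The strip is 20 mm wide, jig y -225..11 mm, on a dark bar. Its three notches run right across it, each 10 mm wide, 8 mm deep, 50 mm apart. The stop is centred over this one when home, its rear face then 18 mm towards jig -y.
- stop (a joint): Position of the length stop along the strip, m: 0 at the end away from the scoring head, growing towards the head (jig +y) up to 0.165. Notches at 0.045, 0.095 (middle) and 0.145. It slides with about 2 to 4 N; at a notch the push drops to nothing as it snaps in over the last 3 mm; driving it out of a notch takes about 9 to 14 N. It starts in the first notch or somewhere before or after it.
- plunger (a joint): Height of the stop's spring plunger, m: about -0.001 while its nose rides on top of the strip, about -0.003 when it has dropped into a notch.
- stop_push (a point): Centre of the flat rear face of the stop (facing jig -y), 47 mm above the bench; moves with it. The stop is an aluminium saddle 44 mm across, 36 mm along, from 36 to 58 mm above the bench, riding on the strip, with an arm whose nose hangs in the vee bed and on top a plunger with a black knob (22 mm wide, 76 to 89 mm up).
- stop_face (a point): Point on the front of the stop's nose (facing jig +y) that the rod's front end shall touch, on the rod's axis, 38.5 mm above the bench; axes as the jig's. It moves with the stop.
- rod: Loose amber glass rod, 12 mm thick, 215 mm long with rounded ends, 40 to 80 g, lying in the vee bed under the scoring arm. Origin at its centre, 38.5 mm above the bench; its y axis runs along it to the tail. It slides in the bed with less than 1 N.
- rod_front (a point): Tip of the rod's front end, facing the stop. It starts 20 to 80 mm short of where the nose of the stop will be once that is in the middle notch.
- rod_tail (a point): Tip of the rod's tail end, beyond the scoring head, 38.5 mm above the bench. It overhangs the end of the cutter by 40 to 95 mm at the start, and by 18 mm once the rod is against the stop; nothing but bench is beneath it.
- paddle: Bystander, not to be disturbed: flat graphite paddle lying down: black blade 75 x 55 x 10 mm, wooden handle; 217 mm long, 18 mm high. Origin on the bench beneath it.
- tweezers: Bystander, not to be disturbed: steel tweezers lying down, 150 mm long, 9 mm high. Origin on the bench beneath it.
- pick: Bystander, not to be disturbed: pick lying down: dark wooden handle 85 mm long and 16 mm thick, thin steel point; 162 mm long in all. Origin on the bench beneath it.
- cutoff: Bystander, not to be disturbed: short cut-off of glass rod, 85 mm long, 12 mm thick, lying on the bench beyond the jig. Origin on the bench beneath it.
- marver: Bystander, not to be disturbed: flat brass block 60 x 85 x 12 mm. Origin on the bench beneath it.
- reamer: Bystander, not to be disturbed: tapered graphite reamer lying down, with a cork handle; 185 mm long, 22 mm high. Origin on the bench beneath it.
Not all that is in view belongs to the job. Of the things like the rod, leave any that is yellow; of the rest the larger one is meant.

How it is judged:
By the outcome, as a careful person would: the job done as asked, in the order asked, and still so for the second after the job is handed in, with the robot touching nothing.
It also fails if it takes over 50 s, if anything falls off the work surface, if the arm or the gripper's body presses on something with over 40 N, if the wrist force passes 120 N, or if a joint passes its speed limit or range.

## Working session

There is one attempt and no reset: what is moved stays moved. The work goes in short steps, Python scripts to look and compute and a tool call to move; the robot and the scene stay as the last step left them, time stands still between calls to the robot, and variables do not carry over. Pictures are saved under pics/ and viewed, on a budget of 10 in all, crops included, one or two more only if the job needs it, and the job is handed in when it is done.

Besides the shell and the picture viewer there is one more tool, called after "Request:" as a command line: name --pt "numbers of a row" for each row, then --argument value for the rest. play_rows: Moves the arm, as the interface text tells. Its arguments: {"type":"object","properties":{"offset":{"type":"array","items":{"type":"array","items":{"type":"number"}}},"turn":{"type":"array","items":{"type":"number"}},"grip":{"type":"number"}},"required":["offset","turn"]}

```bash
mkdir -p pics; cat > h.py <<'E'
import numpy as np, cv2
from bench import arm, eyes, find_in, silhouettes
def grab(n):
    p=eyes.camera_params(n); im,d=eyes.get_image(n)
    return im,d,np.array(p["camera_matrix"]),np.array(p["camera_from_world"])
def cloud(d,K,T):
    v,u=np.indices(d.shape); c=np.stack([(u-K[0,2])/K[0,0]*d,(v-K[1,2])/K[1,1]*d,d],-1)
    return (c-T[:3,3])@T[:3,:3]
def save(n,im): cv2.imwrite("pics/"+n+".png",im[...,::-1])
def proj(P,K,T):
    c=T[:3,:3]@np.array(P,float)+T[:3,3]; q=K@c; return q[:2]/q[2]
E
python3 - <<'E'
from h import *
print(arm.read_state())
for n in("top","side"):
    im,d,K,T=grab(n); save(n+"1",im); np.savez(n+"1.npz",im=im,d=d,K=K,T=T)
    print(n,T.round(3).tolist(),K.tolist())
    for q in("jig","stop","rod","rod_tail","cutoff"):
        print(q,[(np.round(r["bbox"]).tolist(),round(r["score"],2)) for r in find_in(n,q)][:4])
E
```

```text
{'clock': 0.0, 'joints': array([-9.35377394e-01,  3.85556024e-01,  6.64693697e-03, -5.07461778e-04,
       -1.19400114e+00, -2.58601637e-01]), 'joint_vel': array([ 0.00125932, -0.00136178,  0.00027845,  0.00071734, -0.00163401,
       -0.00057785]), 'joint_efforts': array([-1.17110434e-03, -3.92290378e+01,  1.88405943e+01,  4.18639541e+00,
       -4.63896737e-03,  3.46526605e-06]), 'position': array([ 229.78719566, -580.60488672,  230.22891049]), 'ee_rot': array([ 5.62232343e-01,  8.26978609e-01,  5.73331602e-04, -9.18724560e-04]), 'contact_force': array([-0.30452846, -0.05056545, -0.12710945]), 'wrist_torque': array([-0.01768001, -0.01056961,  0.01761872]), 'gripper_width': 85.10795592175506}
top [[-0.013, -0.999, -0.029, 79.524], [-0.991, 0.017, -0.13, 519.489], [0.131, 0.027, -0.991, 1382.111], [0.0, 0.0, 0.0, 1.0]] [[481.5065372332278, 0.0, 264.2261661912629], [0.0, 481.5065372332278, 198.9416246519465], [0.0, 0.0, 1.0]]
jig [([325.0, 184.0, 118.0, 46.0], 0.95), ([384.0, 218.0, 53.0, 20.0], 0.22)]
stop [([349.0, 176.0, 20.0, 27.0], 0.68)]
rod [([220.0, 277.0, 73.0, 13.0], 0.79), ([230.0, 154.0, 4.0, 45.0], 0.7), ([275.0, 191.0, 71.0, 5.0], 0.53)]
rod_tail [([231.0, 155.0, 4.0, 39.0], 0.64), ([275.0, 190.0, 71.0, 9.0], 0.61), ([220.0, 275.0, 73.0, 18.0], 0.5)]
cutoff [([293.0, 157.0, 30.0, 6.0], 0.61)]
side [[-0.963, -0.267, 0.021, 499.905], [-0.159, 0.506, -0.848, 138.795], [0.216, -0.82, -0.53, 877.33], [0.0, 0.0, 0.0, 1.0]] [[392.37484354992165, 0.0, 251.78464080458306], [0.0, 392.37484354992165, 191.8985496850078], [0.0, 0.0, 1.0]]
jig [([236.0, 189.0, 68.0, 82.0], 0.59)]
stop [([246.0, 161.0, 32.0, 28.0], 0.56)]
rod [([334.0, 296.0, 9.0, 86.0], 0.95), ([169.0, 245.0, 58.0, 7.0], 0.76), ([233.0, 216.0, 23.0, 39.0], 0.54)]
rod_tail [([331.0, 295.0, 8.0, 83.0], 0.96), ([233.0, 218.0, 17.0, 42.0], 0.73), ([170.0, 247.0, 58.0, 15.0], 0.48)]
cutoff [([204.0, 198.0, 11.0, 18.0], 0.69)]
```

View pics/top1.png

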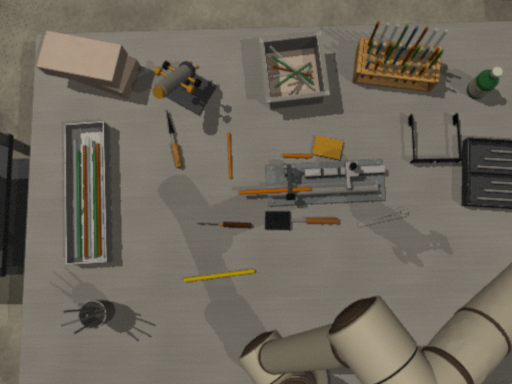

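View pics/side1.png

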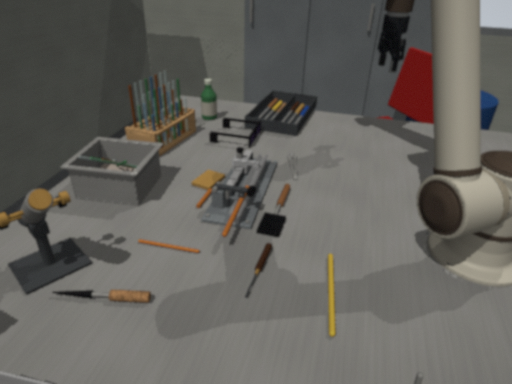

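Top view: the cutter is at about (325,184), its y axis running left in the image. The stop knob is at (352,168) and the head at (291,180). Rod candidates:
- Amber rod in the bed, (275,190)
- Thin amber rod, (230,155)
- Yellow rod, (220,275)
- Cut-off, (296,156)

I choose the one in the bed: it is not yellow and is the larger. Next I measure it and check a close crop.

```bash
python3 - <<'E'
from h import *
z=np.load("top1.npz"); im,d,K,T=z["im"],z["d"],z["K"],z["T"]
P=cloud(d,K,T)
c=cv2.resize(im[140:235,190:420],None,fx=3.4,fy=3.4,interpolation=cv2.INTER_CUBIC); save("crop1",c)
hsv=cv2.cvtColor(im,cv2.COLOR_RGB2HSV)
m=(hsv[...,1]>150)&(hsv[...,0]<18)&(hsv[...,2]>90); m[:183]=0; m[197:]=0; m[:,:230]=0; m[:,315:]=0
v,u=np.nonzero(m); 
# intersect rays with z=42
def ray(u,v,zz):
    o=-T[:3,:3].T@T[:3,3]; r=np.stack([(u-K[0,2])/K[0,0],(v-K[1,2])/K[1,1],np.ones_like(u,float)],-1)@T[:3,:3]
    return o+r*((zz-o[2])/r[...,2])[...,None]
Q=ray(u.astype(float),v.astype(float),42.)
print(len(Q),u.min(),u.max()); print("rod med z",np.median(P[v,u,2]))
l=cv2.fitLine(Q[:,:2].astype(np.float32),cv2.DIST_HUBER,0,.01,.01).ravel(); print("line",l, "yaw",np.degrees(np.arctan2(-l[0],l[1])),Q[:,1].min(),Q[:,1].max())
# jig base corners from height
b=(P[...,2]>5)&(P[...,2]<95)&(d>0); b[:150]=0;b[210:]=0;b[:,:235]=0;b[:,395:]=0
for y0 in range(-400,60,10):
    s=b&(abs(P[...,1]-y0)<5); 
    if s.sum()>3: print(y0,"x",P[s][:,0].min().round(),P[s][:,0].max().round(),"z",P[s][:,2].max().round(),P[s][P[s][:,2].argmax(),0].round())
E
```

```text
240 239 310
rod med z 43.068982160300294
line [ 3.2833591e-02 -9.9946082e-01  5.4448206e+02  4.3900322e+01] yaw -178.11842 -63.16201799855748 145.33241440638628
-310 x 500.0 651.0 z 9.0 584.0
-300 x 509.0 652.0 z 7.0 533.0
-290 x 512.0 658.0 z 34.0 598.0
-280 x 494.0 665.0 z 40.0 609.0
-270 x 494.0 640.0 z 41.0 600.0
-260 x 518.0 668.0 z 43.0 546.0
-250 x 515.0 665.0 z 41.0 561.0
-240 x 515.0 653.0 z 46.0 543.0
-230 x 495.0 650.0 z 43.0 544.0
-220 x 515.0 665.0 z 43.0 547.0
-210 x 515.0 638.0 z 46.0 564.0
-200 x 516.0 666.0 z 63.0 588.0
-190 x 502.0 660.0 z 91.0 606.0
-180 x 514.0 667.0 z 93.0 612.0
-170 x 496.0 645.0 z 91.0 603.0
-160 x 514.0 670.0 z 43.0 542.0
-150 x 511.0 670.0 z 44.0 539.0
-140 x 512.0 669.0 z 47.0 562.0
-130 x 506.0 670.0 z 43.0 537.0
-120 x 512.0 670.0 z 45.0 563.0
-110 x 500.0 671.0 z 43.0 561.0
-100 x 511.0 671.0 z 43.0 564.0
-90 x 509.0 672.0 z 45.0 537.0
-80 x 494.0 671.0 z 45.0 561.0
-70 x 492.0 665.0 z 49.0 560.0
-60 x 509.0 659.0 z 46.0 552.0
-50 x 509.0 660.0 z 48.0 549.0
-40 x 495.0 670.0 z 48.0 549.0
-30 x 493.0 669.0 z 50.0 537.0
-20 x 509.0 667.0 z 75.0 519.0
-10 x 508.0 664.0 z 80.0 519.0
0 x 502.0 664.0 z 79.0 522.0
10 x 507.0 670.0 z 81.0 522.0
20 x 493.0 664.0 z 49.0 547.0
30 x 496.0 674.0 z 47.0 545.0
40 x 494.0 671.0 z 48.0 545.0
50 x 506.0 665.0 z 49.0 542.0
```

View pics/crop1.png

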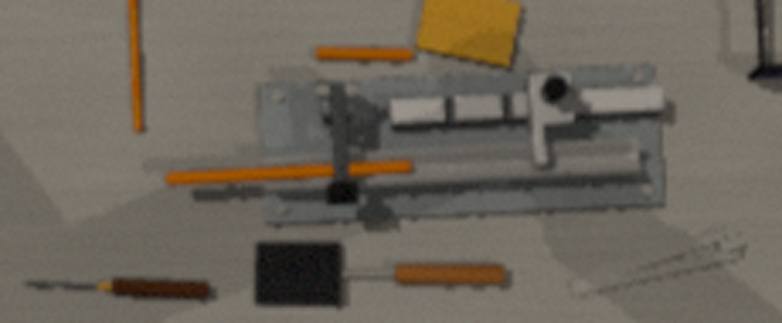

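The crop confirms the choice. The amber rod lies in the bed under the head, crop (167–412, 178–166). The stop, crop (553,90), hides the first notch, and the middle notch shows at (505,105). The thin amber rod, cut-off and yellow rod are all separate. Now I move in for a wrist view, raised and with the fingers shut.

Request:
play_rows --pt "25 36 10" --pt "29 38 8" --pt "29 38 8" --pt "29 38 8" --pt "29 38 8" --pt "29 38 8" --pt "29 38 8" --pt "29 38 8" --pt "29 38 8" --pt "29 38 8" --pt "29 38 8" --pt "29 38 8" --turn '[0.1,0.102,0.102,0.102,0.102,0.102,0.102,0.102,0.102,0.102,0.102,0.102]' --grip -1

```text
clock: 1.8
position: [577.5, -114.3, 332.7]
ee_rot: [-0.034, 0.999, -0.001, 0.001]
contact_force: [0.9, -0.9, -1.1]
gripper_width: 0.0
```

```bash
python3 - <<'E'
from h import *
s=arm.read_state(); print(s["position"],s["ee_rot"],s["clock"],s["gripper_width"],s["joints"])
im,d,K,T=grab("wrist"); save("w1",im); np.savez("w1.npz",im=im,d=d,K=K,T=T)
print(arm.read_state()["position"],T.round(3).tolist(),K[0])
E
```

```text
[ 577.52283823 -114.32786696  332.68215638] [-3.39945738e-02  9.99420644e-01 -7.22762888e-04  1.49076297e-03] 1.8 0.04128588770068819 [ 0.08027528  0.26966886  0.09101388  0.00160833 -1.3892301  -0.01256105]
[ 582.1657272  -109.78838348  333.05480738] [[-0.998, -0.067, -0.002, 569.053], [-0.065, 0.953, 0.295, 78.068], [-0.018, 0.295, -0.955, 519.814], [0.0, 0.0, 0.0, 1.0]] [305.49573614   0.         254.8899943 ]
```

View pics/w1.png

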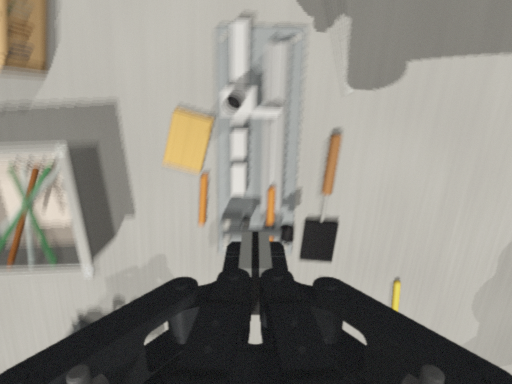

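The wrist view, a bit blurred by motion, shows the stop knob at (236,98), notches at about (238,125) and (238,160), and the rod front at (271,188). I settle and retake it.

Request:
play_rows --pt "0 0 -40" --pt "0 0 -40" --pt "0 0 -20" --pt "0 0 0" --pt "0 0 0" --pt "0 0 0" --turn '[0,0,0,0,0,0]'

```text
clock: 2.45
position: [585.8, -105.8, 233.4]
ee_rot: [-0.042, 0.999, -0.001, 0.008]
contact_force: [-0.1, 1.4, 0.4]
gripper_width: 0.3
```

```bash
python3 - <<'E'
from h import *
s=arm.read_state(); print(s["position"],s["ee_rot"],s["clock"])
im,d,K,T=grab("wrist"); np.savez("w2.npz",im=im,d=d,K=K,T=T)
save("w2",cv2.resize(im[0:240,140:400],None,fx=3,fy=2.5,interpolation=cv2.INTER_CUBIC)) 
P=cloud(d,K,T)
for lo,hi in((85,95),(54,62),(31.5,37),(38.5,47)):
    m=(P[...,2]>lo)&(P[...,2]<hi)&(P[...,0]>505)&(P[...,0]<650)&(P[...,1]<20)&(d>0); m[230:]=0
    m=cv2.morphologyEx(m.astype(np.uint8),cv2.MORPH_OPEN,np.ones((2,2)))>0
    q=P[m]; print(lo,len(q),q.min(0).round(),q.max(0).round(),np.median(q,0).round(1))
E
```

```text
[ 585.81819643 -105.77165574  233.36284412] [-4.17723202e-02  9.99097495e-01 -8.65779138e-04  7.64981570e-03] 2.45
85 368 [ 590. -192.   56.] [ 615. -172.  375.] [ 604.9 -182.5   86.7]
54 1547 [ 542. -203.    8.] [ 625. -162.  375.] [ 590.1 -176.3   57. ]
31.5 4524 [ 538. -272.    8.] [613. -36. 375.] [ 594.4 -164.1   33.3]
38.5 1667 [ 528. -260.    9.] [590. -27. 375.] [ 546.1 -138.    39.5]
```

View pics/w2.png

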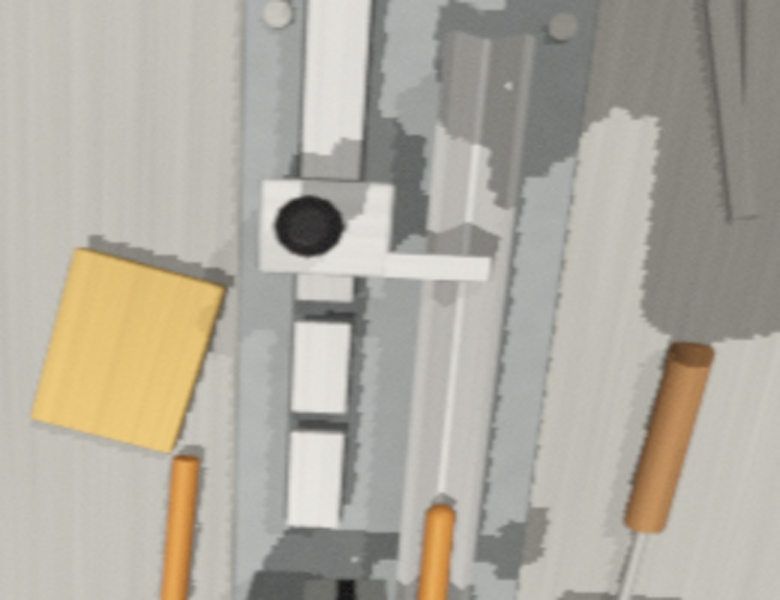

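```bash
cat >> h.py <<'E'
def ray(u,v,zz,K,T):
    o=-T[:3,:3].T@T[:3,3]; r=T[:3,:3].T@np.array([(u-K[0,2])/K[0,0],(v-K[1,2])/K[1,1],1.])
    return o+r*((zz-o[2])/r[2])
E
python3 - <<'E'
from h import *
z=np.load("w2.npz"); K,T=z["K"],z["T"]
f=lambda c,r,h: print(n,ray(140+c/3,r/2.5,h,K,T).round(1))
for n,c,r,h in (("rearL",262,180,58),("rearR",393,184,58),("frontL",262,272,58),("frontR",385,276,58),("n1a",325,302,34),("n1b",323,321,34),("n2a",320,413,34),("n2b",318,431,34),("stripend",313,526,34),("strip tl",308,0,34),("strip tr",370,0,34),("strip bl",289,520,34),("strip br",339,520,34),("knob",309,226,89),("rodtip",440,503,38.5),("nose",489,279,52),("vee0",475,150,30),("vee1",445,490,30),("baseL0",245,20,10),("baseL1",233,500,10),("baseR",592,60,10),("baseR2",524,550,10)): f(c,r,h)
E
```

```text
rearL [ 623.  -199.6   58. ]
rearR [ 580.5 -201.6   58. ]
frontL [ 621. -165.   58.]
frontR [ 579.8 -166.9   58. ]
n1a [ 599.7 -153.    34. ]
n1b [ 599.8 -144.8   34. ]
n2a [ 597.8 -103.4   34. ]
n2b [598.  -94.9  34. ]
stripend [596.5 -48.2  34. ]
strip tl [ 614.2 -268.3   34. ]
strip tr [ 594.  -269.9   34. ]
strip bl [606.2 -50.4  34. ]
strip br [586.4 -52.1  34. ]
knob [ 604.9 -183.6   89. ]
rodtip [548.  -65.7  38.5]
nose [ 544.1 -168.4   52. ]
vee0 [ 552.6 -219.1   30. ]
vee1 [545.7 -69.5  30. ]
baseL0 [ 637.5 -265.3   10. ]
baseL1 [631.6 -49.9  10. ]
baseR [ 513.4 -260.1   10. ]
baseR2 [505.7 -33.7  10. ]
```

Geometry agrees: notch spacing 49.8 mm, saddle 35–42 mm as stated, strip width 20. So:
- Yaw is 2°, jig origin about (566.5,-60).
- The stop centre is 34 mm short of the middle notch, rear face now at y≈-200.6, to end at ≈-167.
- The rod tail has about 65 mm to travel.

Next I go behind the stop.

Request:
play_rows --pt "4 -25 -5" --pt "4 -33 -5" --pt "4 -33 -10" --pt "4 -33 -20" --pt "0 0 -20" --pt "0 0 0" --pt "0 0 0" --turn '[-0.012,-0.012,-0.012,-0.012,0,0,0]'

```text
clock: 3.2
position: [608.2, -236.5, 185.5]
ee_rot: [-0.018, 1.0, -0.004, 0.02]
contact_force: [0.2, 0.2, 0.8]
gripper_width: 0.0
```

Request:
play_rows --pt "-2 2 -25" --pt "-2 2 -30" --pt "-2 2 -30" --pt "0 0 -25" --pt "0 0 -12" --pt "0 0 0" --pt "0 0 0" --turn '[0,0,0,0,0,0,0]'

```text
clock: 3.9
position: [611.4, -228.4, 76.1]
ee_rot: [-0.022, 0.999, -0.007, 0.034]
contact_force: [0.5, 0.2, 1.3]
gripper_width: 0.1
```

Request:
play_rows --pt "-2 0 -8" --pt "-3 0 -8" --pt "-3 0 -8" --pt "-2 0 -5" --pt "0 0 0" --pt "0 0 0" --turn '[0,0,0,0,0,0]'

```text
clock: 4.5
position: [602.8, -228.8, 49.2]
ee_rot: [-0.022, 0.999, -0.008, 0.037]
contact_force: [-0.5, -0.1, -0.7]
gripper_width: 0.1
```

Request:
play_rows --pt "0 4 -1" --pt "0 4 -1" --pt "0 4 0" --pt "0 3 0" --pt "0 3 0" --pt "0 3 0" --pt "0 0 0" --turn '[0,0,0,0,0,0,0]'

```text
clock: 5.2
position: [603.2, -209.1, 47.6]
ee_rot: [-0.022, 0.999, -0.01, 0.037]
contact_force: [-0.4, 0.8, -0.3]
gripper_width: -0.2
```

Request:
play_rows --pt "0 2 0" --pt "0 2 0" --pt "0 2 0" --turn '[0,0,0]'

```text
clock: 5.5
position: [603.1, -205.9, 47.7]
ee_rot: [-0.022, 0.999, -0.012, 0.037]
contact_force: [1.4, -6.2, -1.6]
gripper_width: 0.3
```

Request:
play_rows --pt "0 2 0" --pt "0 2 0" --pt "0 2 0" --turn '[0,0,0]'

```text
clock: 5.8
position: [603.0, -203.5, 47.8]
ee_rot: [-0.022, 0.999, -0.014, 0.037]
contact_force: [0.6, -6.3, -2.5]
gripper_width: 0.3
```

Request:
play_rows --pt "0 3 0" --pt "0 3 0" --pt "0 3 0" --pt "0 3 0" --pt "0 3 0" --pt "0 3 0" --turn '[0,0,0,0,0,0]'

```text
clock: 6.4
position: [602.6, -193.0, 47.8]
ee_rot: [-0.021, 0.999, -0.018, 0.037]
contact_force: [0.1, -8.0, -1.8]
gripper_width: 0.3
```

```bash
python3 - <<'E'
from h import *
im,d,K,T=grab("top"); P=cloud(d,K,T)
for D,KK,TT in ((P,K,T),):
    m=(P[...,2]>60)&(P[...,2]<98)&(abs(P[...,0]-604)<14)&(P[...,1]<-130)&(P[...,1]>-200)
z=np.load("top1.npz"); 
def knob(im):
    r=im[140:235,330:370].max(2); return r
a,b=z["im"][140:200,325:375],im[140:200,325:375]
save("t2",np.hstack([cv2.resize(x,None,fx=8,fy=8,interpolation=cv2.INTER_CUBIC) for x in (a,b)]))
im,d,K,T=grab("wrist"); np.savez("w3.npz",im=im,d=d,K=K,T=T); save("w3",im)
s=arm.read_state(); print(s["position"],s["contact_force"],s["clock"])
for n in ("stop",):
  print([(np.round(r["bbox"]).tolist(),r["score"]) for r in find_in("wrist",n)])
E
```

```text
[ 602.5923178  -192.36985735   47.84335696] [ 0.03230831 -4.75949525 -1.99453709] 6.5
[([289.0, 296.0, 156.0, 97.0], 0.74)]
```

View pics/t2.png

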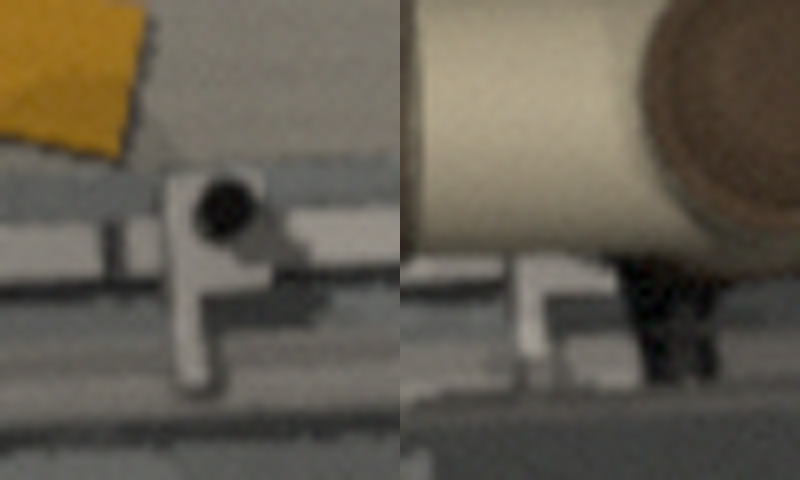

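The stop's nose edge has moved 57/8 px, about 20 mm. About 14.6 mm remain, so the snap should come near TCP y -181 to -178.

Request:
play_rows --pt "0 3 0" --pt "0 3 0" --pt "0 3 0" --pt "0 3 0" --turn '[0.004,0.004,0.004,0]'

```text
clock: 6.95
position: [602.4, -183.7, 47.9]
ee_rot: [-0.027, 0.999, -0.02, 0.037]
contact_force: [-0.1, -4.8, -1.3]
gripper_width: 0.2
```

Request:
play_rows --pt "0 2 0" --turn '[0]'

```text
clock: 7.05
position: [602.3, -181.9, 47.9]
ee_rot: [-0.027, 0.999, -0.02, 0.037]
contact_force: [-0.6, -4.0, -1.6]
gripper_width: 0.2
```

Request:
play_rows --pt "0 2 0" --turn '[0]'

```text
clock: 7.15
position: [602.3, -179.8, 47.9]
ee_rot: [-0.027, 0.999, -0.02, 0.037]
contact_force: [-0.0, -2.2, 0.4]
gripper_width: 0.0
```

Force is dropping. I hold, then check.

Request:
play_rows --pt "0 0 0" --turn '[0]'

```text
clock: 7.25
position: [602.3, -179.0, 47.9]
ee_rot: [-0.027, 0.999, -0.019, 0.037]
contact_force: [-0.1, -0.1, 0.7]
gripper_width: -0.2
```

```bash
python3 - <<'E'
from h import *
z=np.load("top1.npz")
im,d,K,T=grab("top"); s=arm.read_state(); print(s["position"],s["contact_force"])
g=lambda i:cv2.cvtColor(i,cv2.COLOR_RGB2GRAY).astype(np.float32)
# nose arm rows: profile to find left edge (subpixel)
for A in (z["im"],im):
    p=g(A)[178:185,325:365].mean(0); print(p.astype(int).tolist())
E
```

```text
[ 602.40434938 -179.02332693   47.96726503] [0.63264823 0.53023774 0.31191622]
[91, 90, 91, 90, 91, 90, 92, 90, 90, 91, 91, 91, 92, 91, 91, 90, 91, 92, 92, 91, 89, 100, 129, 131, 118, 79, 57, 61, 70, 72, 72, 73, 73, 74, 73, 75, 75, 75, 77, 83]
[95, 95, 95, 98, 99, 98, 97, 95, 91, 106, 141, 145, 131, 87, 65, 68, 76, 76, 77, 79, 79, 79, 77, 68, 46, 22, 16, 15, 23, 32, 36, 31, 25, 28, 47, 63, 65, 66, 67, 68]
```

Force has gone to zero and the nose moved 12.0 px × 2.9 = 34.8 mm, against 34.3 expected, so it has snapped in. I back off and lift for a wrist check.

Request:
play_rows --pt "0 -8 0" --pt "0 -10 0" --pt "0 -10 10" --pt "0 0 30" --pt "0 0 40" --pt "0 0 40" --pt "0 10 40" --pt "-5 30 20" --pt "-5 40 0" --pt "-5 40 0" --pt "0 0 0" --pt "0 0 0" --turn '[0,0,0,0,0,0,0,0,0,0,0,0]'

```text
clock: 8.5
position: [586.0, -92.8, 244.5]
ee_rot: [-0.023, 0.999, -0.018, 0.042]
contact_force: [-0.4, 0.2, 0.1]
gripper_width: -0.1
```

```bash
python3 - <<'E'
from h import *
s=arm.read_state(); print(s["position"],s["ee_rot"])
im,d,K,T=grab("wrist"); np.savez("w4.npz",im=im,d=d,K=K,T=T)
save("w4",cv2.resize(im[0:240,140:400],None,fx=3,fy=2.5,interpolation=cv2.INTER_CUBIC)) 
E
```

```text
[586.03917882 -92.82957621 244.48960244] [-0.02313261  0.99867407 -0.0182961   0.04219289]
```

View pics/w4.png

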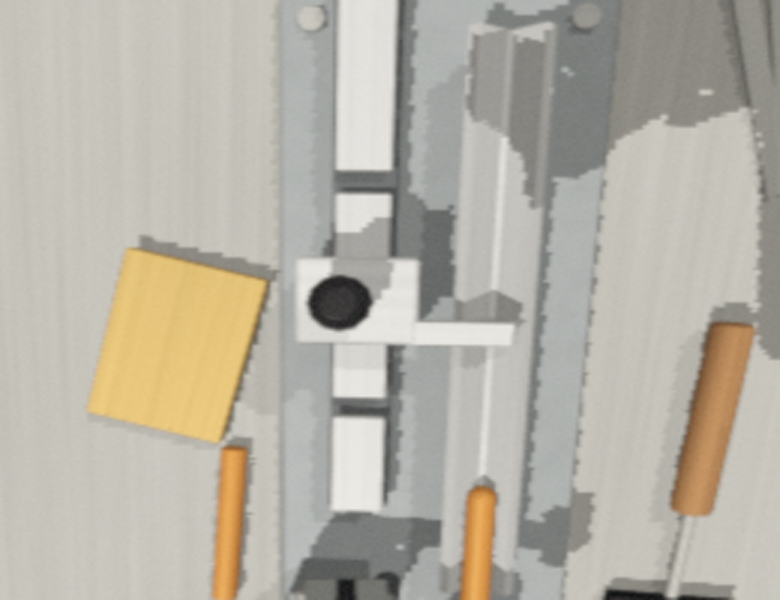

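The middle notch is now hidden under the saddle, rows 259–342. The first notch (row 181) and third (row 407) are both visible. I check the centre, then go over to the tail.

```bash
python3 - <<'E'
from h import *
z=np.load("w4.npz"); K,T=z["K"],z["T"]
for n,c,r,h in (("rear",358,259,58),("front",357,343,58),("n1a",364,171,34),("n1b",364,192,34),("n3a",359,398,34),("n3b",359,415,34),("rodtip",482,486,38.5),("nosefront",465,345,52),("rod600",478,599,38.5)): print(n,ray(140+c/3,r/2.5,h,K,T).round(1))
E
```

```text
rear [ 600.2 -165.7   58. ]
front [ 598.7 -131.    58. ]
n1a [ 601.5 -202.8   34. ]
n1b [ 601.1 -194.2   34. ]
n3a [ 598.2 -103.2   34. ]
n3b [597.8 -95.1  34. ]
rodtip [547.4 -65.1  38.5]
nosefront [ 560.  -131.7   52. ]
rod600 [544.   -7.4  38.5]
```

Request:
play_rows --pt "-5 30 0" --pt "-5 40 0" --pt "-5 42 0" --pt "-5 42 0" --pt "-5 42 0" --pt "-5 40 0" --pt "-5 25 0" --pt "0 5 -10" --pt "0 0 -25" --pt "0 0 -25" --pt "0 0 0" --pt "0 0 0" --turn '[0,0,0,0,0,0,0,0,0,0,0,0]'

```text
clock: 9.75
position: [554.9, 165.9, 181.3]
ee_rot: [-0.01, 0.999, -0.02, 0.041]
contact_force: [0.5, -0.4, -0.1]
gripper_width: 0.2
```

The stop centre is -148.4 against a notch midpoint of -148.8, so it is home. I descend beyond the tail.

Request:
play_rows --pt "-3 6 -20" --pt "-3 6 -25" --pt "-3 4 -25" --pt "-3 0 -20" --pt "-3 0 -12" --pt "0 0 0" --pt "0 0 0" --turn '[-0.008,-0.008,-0.008,0,0,0,0]'

```text
clock: 10.45
position: [548.1, 179.6, 85.8]
ee_rot: [0.006, 0.999, -0.017, 0.049]
contact_force: [-0.1, 0.3, 0.1]
gripper_width: -0.0
```

Request:
play_rows --pt "-3 0 -10" --pt "-3 0 -12" --pt "-3 0 -12" --pt "-2 0 -10" --pt "0 0 -5" --pt "0 0 0" --pt "0 0 0" --turn '[0.012,0.012,0.012,0.01,0,0,0]'

```text
clock: 11.15
position: [541.4, 181.0, 40.4]
ee_rot: [-0.018, 0.998, -0.012, 0.055]
contact_force: [-0.3, -0.5, -0.0]
gripper_width: -0.1
```

```bash
python3 - <<'E'
from h import *
im,d,K,T=grab("wrist"); s=arm.read_state(); print(s["position"],s["ee_rot"])
save("w5",im)
E
```

```text
[541.4276271  181.07682284  40.51556408] [-0.01799796  0.99825657 -0.01213013  0.05488864]
```

View pics/w5.png

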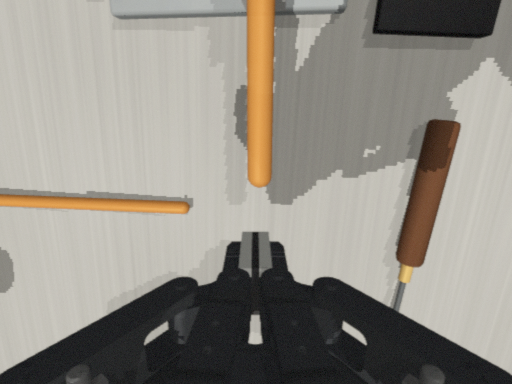

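The view shows the tail tip at (260,185), in line with the shut fingertips at (255,235). I lower a little and push along the bed direction (x +0.036 per mm of -y).

Request:
play_rows --pt "0 -4 -4" --pt "-1 -4 -3" --pt "0 -4 0" --pt "0 -4 0" --pt "0 -3 0" --pt "0 -3 0" --pt "0 -3 0" --pt "0 -3 0" --pt "0 0 0" --turn '[0,0,0,0,0,0,0,0,0]'

```text
clock: 12.1
position: [541.4, 151.0, 34.5]
ee_rot: [-0.018, 0.998, -0.011, 0.056]
contact_force: [0.9, -1.3, -0.0]
gripper_width: -0.2
```

Request:
play_rows --pt "0 -4 0" --pt "0 -4 0" --pt "0 -4 0" --pt "0 -4 0" --pt "0 -4 0" --pt "0 -4 0" --pt "0 -4 0" --pt "0 -4 0" --pt "0 0 0" --turn '[0,0,0,0,0,0,0,0,0]'

```text
clock: 13.0
position: [541.9, 116.5, 34.8]
ee_rot: [-0.018, 0.998, -0.011, 0.057]
contact_force: [0.2, 0.1, 0.3]
gripper_width: -0.0
```

Request:
play_rows --pt "0 -4 0" --pt "0 -4 0" --pt "0 -4 0" --pt "0 -3 0" --pt "0 -2 0" --pt "0 0 0" --turn '[0,0,0,0,0,0]'

```text
clock: 13.6
position: [542.2, 98.2, 34.9]
ee_rot: [-0.018, 0.998, -0.011, 0.057]
contact_force: [-0.1, 1.1, -0.1]
gripper_width: 0.1
```

```bash
python3 - <<'E'
from h import *
im,d,K,T=grab("top"); s=arm.read_state(); print(s["position"],s["contact_force"])
save("t3",cv2.resize(im[140:215,220:400],None,fx=4.4,fy=4.4,interpolation=cv2.INTER_CUBIC))
E
```

```text
[542.20105728  98.2127086   34.95006416] [-0.4302595   0.3112752   0.04795709]
```

View pics/t3.png

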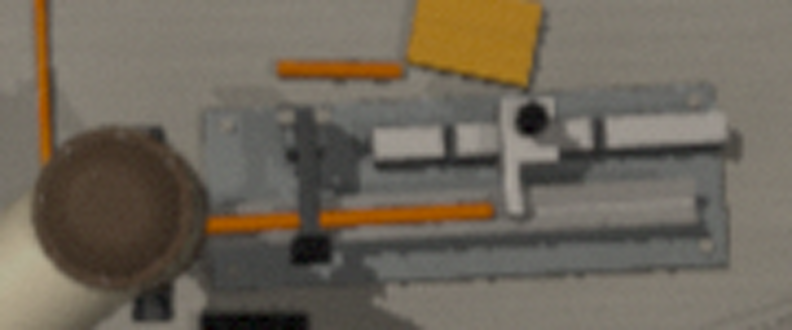

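The rod front (493,211) is still about 5 mm short of the nose (503). I creep in with small steps, watching the force.

Request:
play_rows --pt "0 -2 0" --pt "0 -1.5 0" --turn '[0,0]'

```text
clock: 13.85
position: [542.2, 94.8, 34.9]
ee_rot: [-0.018, 0.998, -0.011, 0.057]
contact_force: [0.0, -0.1, -0.8]
gripper_width: 0.2
```

Request:
play_rows --pt "0 -1 0" --pt "0 0 0" --turn '[0,0]'

```text
clock: 14.05
position: [542.2, 93.6, 34.9]
ee_rot: [-0.018, 0.998, -0.011, 0.057]
contact_force: [0.3, 0.1, 1.0]
gripper_width: 0.3
```

Request:
play_rows --pt "0 -1 0" --pt "0 0 0" --turn '[0,0]'

```text
clock: 14.25
position: [542.2, 92.6, 34.9]
ee_rot: [-0.018, 0.998, -0.011, 0.057]
contact_force: [0.8, 1.1, -0.1]
gripper_width: 0.1
```

Request:
play_rows --pt "0 -1 0" --turn '[0]'

```text
clock: 14.35
position: [542.4, 91.8, 35.0]
ee_rot: [-0.018, 0.998, -0.01, 0.058]
contact_force: [-1.3, 3.1, 0.1]
gripper_width: 0.1
```

Request:
play_rows --pt "0 -1 0" --turn '[0]'

```text
clock: 14.45
position: [542.8, 91.6, 35.1]
ee_rot: [-0.018, 0.998, -0.01, 0.058]
contact_force: [-2.5, 6.9, 0.9]
gripper_width: 0.3
```

```bash
python3 - <<'E'
from h import *
for _ in range(3):
    im,d,K,T=grab("top"); s=arm.read_state(); print(s["position"],s["contact_force"])
g=cv2.cvtColor(im,cv2.COLOR_RGB2HSV)
print(g[186:191,326:342,1].mean(0).astype(int), im[186:191,326:342].mean((0,2)).astype(int))
E
```

```text
[542.79146906  91.6033436   35.18803199] [-1.98643244  5.03594502  0.73447691]
[542.73234455  91.62592796  35.18537186] [-0.45533318  3.98280236  0.7966126 ]
[542.75276801  91.63680033  35.18057668] [-1.54167713  4.43544485  1.25558653]
[187 190 187 191 192 187 183 160  68  24  23  20  21  21  25  22] [ 85  84  83  82  81  83  81  78  84 108 120 119 107  85  87 102]
```

Force rose to about 5 N with the arm holding still: the rod is against the stop, below the 9 N breakout. I retreat straight back, lift, and look.

Request:
play_rows --pt "0 2 0" --pt "0 4 0" --pt "0 10 0" --pt "0 15 0" --pt "0 10 10" --pt "0 0 30" --pt "0 0 40" --pt "0 0 40" --pt "0 -15 40" --pt "4 -30 20" --pt "4 -40 0" --pt "4 -40 0" --turn '[0,0,0,0,0,0,0,0,0,0,0,0]'

```text
clock: 15.8
position: [552.6, 15.6, 222.3]
ee_rot: [-0.026, 0.998, -0.013, 0.057]
contact_force: [1.3, 0.6, -1.0]
gripper_width: 0.1
```

Request:
play_rows --pt "4 -30 0" --pt "4 -30 0" --pt "4 -30 0" --pt "4 -20 0" --pt "0 0 0" --pt "0 0 0" --pt "0 0 0" --turn '[0,0,0,0,0,0,0]'

```text
clock: 16.5
position: [569.7, -96.8, 223.1]
ee_rot: [-0.025, 0.998, -0.013, 0.057]
contact_force: [-0.4, 0.2, -0.3]
gripper_width: -0.3
```

```bash
python3 - <<'E'
from h import *
im,d,K,T=grab("wrist"); np.savez("w6.npz",im=im,d=d,K=K,T=T); s=arm.read_state(); print(s["position"],s["contact_force"])
save("w6",cv2.resize(im[0:240,140:400],None,fx=3,fy=2.5,interpolation=cv2.INTER_CUBIC)) 
E
```

```text
[569.66629199 -96.65119298 223.07995328] [-0.02037054  1.16916184 -0.36666625]
```

View pics/w6.png

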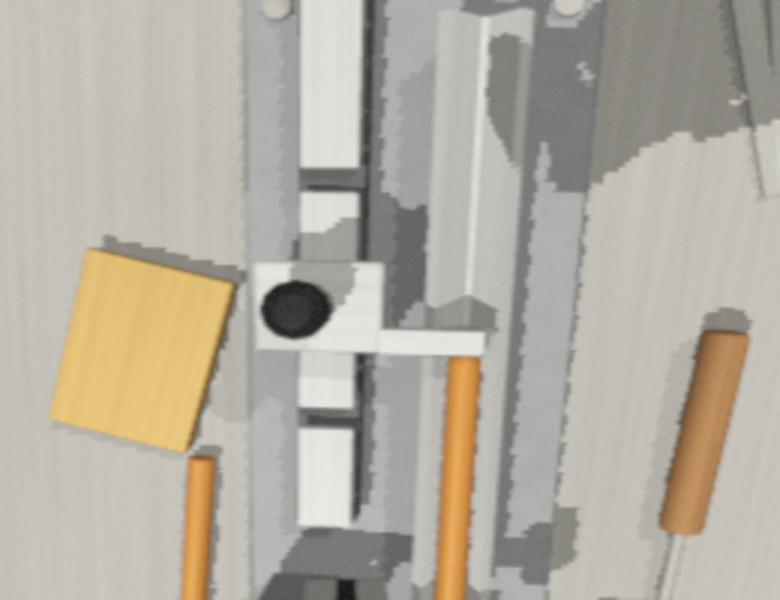

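The rod tip (464,357) meets the nose at its front edge (row 355). The stop sits at rows 263–350, between the first notch (row 180) and the third (row 417). I make a numeric check, then hand in.

```bash
python3 - <<'E'
from h import *
z=np.load("w6.npz"); K,T=z["K"],z["T"]; y={}
for n,c,r,h in (("rear",320,263,58),("front",320,350,58),("n1a",330,169,34),("n1b",330,191,34),("n3a",326,408,34),("n3b",326,426,34)): y[n]=ray(140+c/3,r/2.5,h,K,T)[1]
ctr=(y["rear"]+y["front"])/2; mid=(y["n1a"]+y["n1b"]+y["n3a"]+y["n3b"])/4
print(ctr,mid)
if abs(ctr-mid)<2: print(arm.job_done())
E
```

```text
-148.7167871715443 -148.90205832085243
the job is handed in; nothing more can be done
None
```

The stop is set in the middle notch, the rod's front end rests against it, and the job is handed in after about 16.6 s of robot time.

- **Stop:** I pushed it about 34 mm from its rear face with the shut fingertips. The push force dropped to about zero as it snapped in. In the last view its centre was 0.2 mm from the middle notch, within what I can measure.
- **Rod:** I chose the large amber rod in the bed and pushed it by its tail about 67 mm along the bed. The force rose to about 7 N at most, about 4–5 N once the arm held still, which is below the 9 N needed to drive the stop out of its notch. The last wrist picture shows the rod's front end meeting the stop's nose with no visible gap.
- **Afterwards:** The arm was clear of everything when I handed in. I saw no tool moved in the views I took. The last wrist picture does not show all of them.

Two things did not match the plan. The tool tilted slowly, by about 6° in the end, which did no harm to the pushes. The rod met the stop about 2 mm further on than calculated, which is within the calibration error.

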